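Clamp the hand-rub dispenser to the nurse station and test its pump

ROBOT

A 7-joint arm with a two-finger parallel gripper is mounted at the origin on the work surface. World frame = base frame: x ahead of the robot, y to its left, z up, the work surface at z = 0. Lengths are in m, angles in rad, forces in N, time in s.
With the tool pointing down it reaches from about 0.425 to 0.925 m from the base axis. Payload 6.8 kg.
Tool frame: the origin (TCP) lies at the very end of the fingers, on their centre line; the grasp point (between the pads) lies 19 mm behind it; z points along the fingers, y is the line along which they close (so a half turn about z gives the same grasp; the last joint's range is limited). The gripper opens to 85 mm and grips with 20 to 120 N. Pads are 22 mm wide; open, the fingers measure 114 mm over their backs; the gripper's body (76 mm by 85 mm) begins 54 mm behind the grasp point. The pads swing forward as they close: fully open they stand 13 mm farther back than shut.
Start: joints at [-1.251, 0.477, 0.022, 1.555, -0.011, 1.109, -0.083], TCP at [0.28, 0.614, 0.231] pointing down, gripper open.
Joint ranges: [-2.96, 2.96], [-0.34, 2.1], [-1.41, 1.46], [0.24, 2.44], [-1.37, 4.51], [0.17, 1.92], [-2.96, 2.96]. Speed limits (rad/s): [2.39, 2.39, 3.14, 3.14, 3.14, 3.14, 3.14].

INTERFACE

Orientations are given as a unit quaternion [w, x, y, z].
In Python, from station import get_obs, read_camera, hand_in gives the robot as it stands.
- The arm moves only by the tool arm_command, never from a script. Its argument "commands" is one flat list of numbers, 7 for each row, row after row: the shift along the tool's x, y, z in m, then the turn, a rotation vector about the tool's x, y, z in degrees, then the opening, from 0 (shut) to 1 (fully open). In form: [tx, ty, tz, rx, ry, rz, fingers, tx, ty, tz, rx, ry, rz, fingers, ...]. A call has 1 to 8 rows; each row is the pose to reach, as a shift and turn from the pose commanded when the call began, along the tool's axes at that moment; what a row does not reach only later rows make up. A row lasts 1/10 s, in which the tool goes at most 50 mm and 8.59 degrees, less where a joint would pass 70% of its speed; a pose out of reach is approached as far as the arm can. A call with a gripper value outside its range is refused whole. The fingers move at their own pace and stop on an object; "force" is the grip in N (left out, the last holds). Time passes only in rows, so rows that repeat a pose let the fingers close. It gives the time, the measured TCP pose, the force, the opening and the grip force at its end, in the units of the state.
- get_obs(): the state, without advancing time (a new reading comes with each control period).
- read_camera(name): name is "scene" or "top" or "wrist"; returns a dict with "img" (420x560x3 uint8, red, green, blue), "camera_matrix" (3x3 intrinsics, pixels), "pose" (4x4, takes a point from camera to world coordinates). Camera axes: x right, y down, z forward; pixel columns grow to the right and rows downward; lengths in m; the calibration is good to about 2 mm. The wrist camera is an equidistant fisheye: a pixel r from the principal point sees the ray r / f radians off the axis. A picture is of the moment at which its call begins. There is no depth.
- hand_in(): hands the job in; it is judged then, once.
The state is a dict: "t": time; "q": joint angles; "joint_vel": joint speeds; "joint_torque": joint torques, N m; "eef_pos": TCP position; "tool_rot": TCP orientation; "contact_force": force on the tool from outside, world axes, zero at the start; "torque": the same for the moment, N m; "gripper_width": opening from 0.0 (shut) to 1.0 (fully open); "grasp_force": force on a finger pad.
Only numpy, scipy, OpenCV 4.12 (cv2) and the standard library are available. Lean on these libraries where they do the work, as an engineer would, in place of code of your own. Each camera call takes 0.05 s, during which the arm holds its last target. There are 200 camera calls.

TASK

The hand-rub dispenser stands loose on its board: turn the red T-handle of the blue clamp clockwise until it gets clearly stiffer and the dispenser's steel strip is held firmly, but do not go on to force it. Then press the dispenser's pump fully down to its stop, let it come up again, and leave the dispenser upright and clamped, with the other things on the desk undisturbed.

Things in the scene. Friction and masses are not known exactly. Their poses are not given: they have to be found in the camera images.
- clamp: Blue steel C-frame clamp on a fixed grey board (110 x 300 x 16 mm). Origin: under the board, on the vertical screw axis; z up; the board runs from -90 to +210 mm in y. The frame's spine (44 mm wide) stands 45 to 71 mm from the axis on the -y side; its arm, top 115 mm above the desk, reaches over the axis. The dispenser stands on the +y side.
- handle_grip (a point): Centre of the red T-handle's bar, on the clamp's vertical screw axis, 163 mm above the desk: bar 92 mm long, 18 mm wide, 18 mm high, on a 13 mm steel stem. The point's x axis runs along the bar, z up. The handle turns about the vertical and stays at its height; clockwise seen from above lowers the foot (tightens). The screw holds its place when let go.
- handle (a joint): Clockwise turn in rad from fully open; 2.5 to 4.5 rad of turning are needed in all. It takes about 0.2 N m while the foot is free, rising smoothly once the foot bears on the strip: an extra 0.1 N m (0.3 in all, some 1 rad past first contact) is firmly clamped; under an extra 0.06 N m the strip is not firm, and at an extra 0.19 N m it is forced.
- foot: Round pressure foot (33 mm diameter, black rubber face over steel) under the clamp's arm, on the screw axis. Origin: centre of its lower face; it starts 3 to 9 mm above the steel strip. The foot is sprung: after it meets the strip it stays there while the screw goes on and presses harder.
- dispenser: White pump bottle (66 mm diameter, blue band) on a steel strip 10 mm thick, 40 mm wide, that lies on the board and runs along the dispenser's -y axis under the clamp's foot, ending 178 mm from the bottle's axis. Loose, about 0.6 kg. Origin: centre of the underside below the bottle, 16 mm above the desk; z up. Its blue collar (32 mm diameter) tops out 103 mm above the origin.
- pump_top (a point): Centre of the top face of the white pump head (30 mm diameter, 12 mm thick, small spout towards the dispenser's +y), about 149 mm above the desk when up, on the bottle's axis. Push it straight down.
- pump (a joint): Pump plunger travel in m: 0 up, 0.012 fully down on its stop. A spring pushes it back up: 3 N to start it, 8 N at the stop.
- mug: Blue mug, 76 mm wide, 90 mm high, bystander. Origin: centre of underside.
- pill_jar: Amber jar with white cap, 48 mm wide, 75 mm high, bystander. Origin: centre of underside.
- stapler: Green and black stapler, 130 x 34 x 44 mm, bystander. Origin: centre of underside.
- glove_box: White and blue box of gloves, 120 x 230 x 75 mm, bystander. Origin: centre of underside.
- tape_roll: Roll of paper tape, 70 mm diameter, 20 mm high, lying flat, bystander. Origin: centre of underside.
There are look-alikes about, which are no part of the job. What is shaped like the dispenser but green or turquoise is not meant.

How it is judged:
By the outcome, as a careful person would: the job done as asked, in the order asked, and still so for the second after the job is handed in, with the robot touching nothing.
It also fails if it takes over 64 s, if anything falls off the work surface, if the arm or the gripper's body presses on something with over 40 N, if the wrist force passes 120 N, or if a joint passes its speed limit or range.

## Working session

There is one attempt and no reset: what is moved stays moved. The work goes in short steps, Python scripts to look and compute and a tool call to move; the robot and the scene stay as the last step left them, time stands still between calls to the robot, and variables do not carry over. Pictures are saved under pics/ and viewed, at most 10 in all, crops included, and the job is handed in when it is done.

Besides the shell and the picture viewer there is one more tool, called after "Call:" by a JSON object that holds its "fn" and its "kwargs", one argument or row to a line. arm_command: Moves the arm, as the interface text tells. Its arguments: {"type":"object","properties":{"commands":{"type":"array","items":{"type":"number"}},"force":{"type":"number"}},"required":["commands"]}

```bash
mkdir -p pics
cat > h.py <<'E'
import numpy as np, cv2
from station import get_obs, read_camera
def snap(n,f):
    c=read_camera(n); cv2.imwrite(f'pics/{f}.png',c['img'][:,:,::-1]); np.savez(f'pics/{f}.npz',**c); return c
def load(f): return np.load(f'pics/{f}.npz')
def ray(c,u,v):
    K=c['camera_matrix']; d=np.array([(u-K[0,2])/K[0,0],(v-K[1,2])/K[1,1],1]); return c['pose'][:3,3],c['pose'][:3,:3]@d
def onz(c,u,v,z):
    o,d=ray(c,u,v); return o+d*(z-o[2])/d[2]
def proj(c,p):
    q=c['pose'][:3,:3].T@(np.array(p)-c['pose'][:3,3]); q=c['camera_matrix']@q; return q[:2]/q[2]
def blobs(c,lo,hi,amin=40):
    m=cv2.inRange(cv2.cvtColor(c['img'],cv2.COLOR_RGB2HSV),lo,hi)
    n,l,s,ce=cv2.connectedComponentsWithStats(m); return [(ce[i].round(1),s[i].tolist(),l==i) for i in range(1,n) if s[i][4]>=amin]
E
python3 - <<'E'
from h import *
a=snap('top','t0');b=snap('scene','s0')
cv2.imwrite('pics/both.png',np.hstack([cv2.resize(x['img'],(400,300)) for x in(a,b)])[:,:,::-1])
for c in(a,b):
    print(c['pose'].round(3).tolist(),c['camera_matrix'].round(1).tolist())
    for lo,hi in (((0,120,90),(8,255,255)),((172,120,90),(180,255,255))):
        for x in blobs(c,lo,hi): print('red',x[0],x[1])
    for x in blobs(c,(100,110,60),(125,255,255)): print('blue',x[0],x[1])
print(get_obs())
E
```

```text
[[0.025, -0.985, 0.168, 0.14], [-1.0, -0.028, -0.013, 0.047], [0.017, -0.168, -0.986, 1.817], [0.0, 0.0, 0.0, 1.0]] [[479.5, 0.0, 280.6], [0.0, 479.5, 203.6], [0.0, 0.0, 1.0]]
red [51.5 91.9] [15, 58, 73, 71, 3882]
red [327.3 172.2] [315, 168, 26, 10, 129]
red [544.7 378.3] [532, 369, 23, 19, 295]
blue [401.  147.1] [386, 140, 32, 15, 368]
[[-0.114, 0.87, -0.479, 1.058], [0.993, 0.105, -0.045, 0.086], [0.011, -0.481, -0.877, 1.251], [0.0, 0.0, 0.0, 1.0]] [[438.1, 0.0, 284.1], [0.0, 438.1, 210.1], [0.0, 0.0, 1.0]]
red [54.9 11.3] [47, 6, 18, 11, 137]
red [221.4 227. ] [206, 220, 32, 14, 167]
blue [251.8  26.8] [205, 0, 109, 62, 4619]
blue [405.2  40.4] [319, 0, 159, 80, 9217]
blue [485.   76.1] [471, 67, 33, 17, 297]
blue [207.2 234.1] [199, 230, 19, 13, 138]
blue [116.2 270.8] [95, 263, 44, 17, 644]
{'t': 0.1, 'q': array([-1.25109282,  0.47771969,  0.02231367,  1.55634354, -0.01149818,
        1.10931056, -0.08309689]), 'joint_vel': array([-3.81815840e-05, -1.41264271e-03, -1.05394248e-03, -1.24486934e-03,
        4.75087209e-04, -1.68284166e-03, -7.56225930e-04]), 'joint_torque': array([ 4.61945587e-03, -5.97762001e+01,  1.61372300e+00, -2.81955796e+01,
        1.28141226e-02,  4.99350353e-03, -2.05486742e-06]), 'eef_pos': array([0.27981171, 0.61368456, 0.23042469]), 'tool_rot': array([-1.22022392e-04,  2.12249939e-01,  9.77215063e-01, -8.17678434e-04]), 'contact_force': array([ 0.16657389, -0.7577875 , -0.89005261]), 'torque': array([ 0.0257862 , -0.00191652, -0.04765603]), 'grasp_force': 0.0, 'gripper_width': 0.9996536403413792}
```

View pics/t0.png

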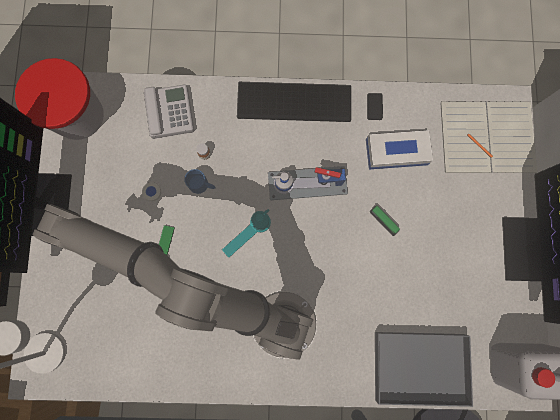

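View pics/s0.png

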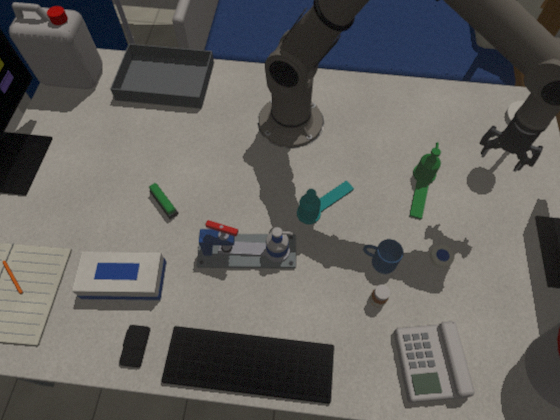

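The three dispenser shapes are, in the scene view, white with a blue band at (277,243) on the clamp board, turquoise at (310,207) and green at (428,170). The white one on the board under the clamp is the one meant. The red T-handle is at scene (221,227) and top (327,172). I'll confirm this in a crop and measure.

Run:
```python
from h import *
a=load('t0');b=load('s0')
A=cv2.resize(a['img'][150:210,255:360],None,fx=7,fy=4.9*1.43,interpolation=2)[:,:,::-1]
B=cv2.resize(b['img'][195:275,185:325],None,fx=4.2,fy=4.2,interpolation=2)[:,:,::-1]
cv2.imwrite('pics/cb.png',cv2.resize(b['img'][195:285,185:305],(800,600),interpolation=2)[:,:,::-1])
cv2.imwrite('pics/ca.png',cv2.resize(a['img'][150:210,265:355],(780,520),interpolation=2)[:,:,::-1])
for c,uv in((a,(327,172)),(b,(221,227))):
    for lo,hi in (((0,120,90),(8,255,255)),):
        for x in blobs(c,lo,hi):
            if np.hypot(*(x[0]-uv))<8:
                m=x[2].astype(np.uint8); r=cv2.minAreaRect(np.argwhere(m)[:,::-1].astype(np.float32)); p=cv2.boxPoints(r)
                e=[(p[0]+p[1])/2,(p[2]+p[3])/2] if np.hypot(*(p[1]-p[0]))<np.hypot(*(p[2]-p[1])) else [(p[1]+p[2])/2,(p[3]+p[0])/2]
                w=[onz(c,*q,.168) for q in e]; d=w[1]-w[0]
                print('c',onz(c,*x[0],.168).round(4),'ends',[q.round(4) for q in w],np.linalg.norm(d),np.degrees(np.arctan2(d[1],d[0])))
```

```text
c [ 0.5381 -0.1366  0.168 ] ends [array([ 0.5474, -0.0927,  0.168 ]), array([ 0.5292, -0.1807,  0.168 ])] 0.08992051288852797 -101.6787729588762
c [ 0.5396 -0.1352  0.168 ] ends [array([ 0.53  , -0.1803,  0.168 ]), array([ 0.5487, -0.0907,  0.168 ])] 0.09156408012885704 78.21976138396336
```

View pics/cb.png

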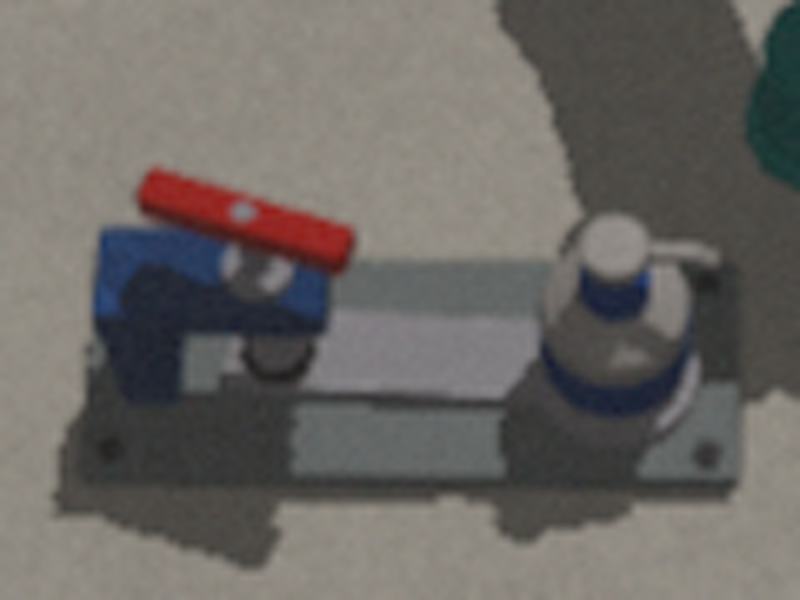

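View pics/ca.png

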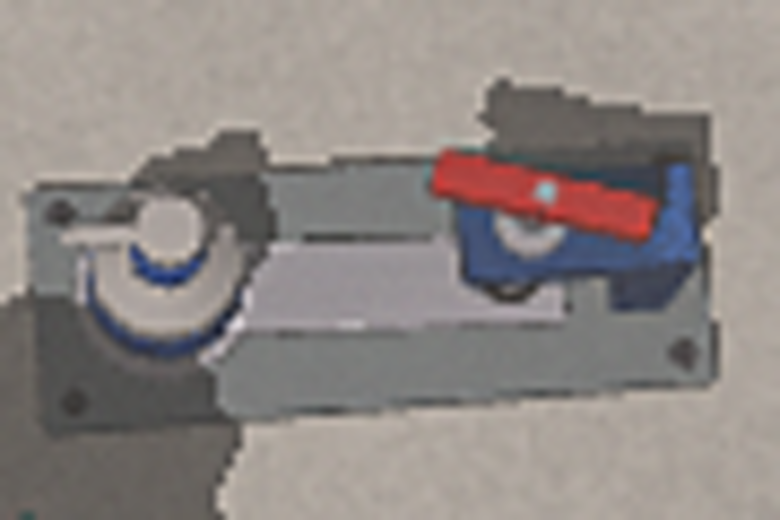

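The crop confirms it: white bottle with blue band on the steel strip, which runs under the foot of the blue clamp. The handle's button is at scene (221.4,226.5) and top (327.9,171.9), and the pump head at scene (277.2,231.4) and top (284.6,176.4).

```bash
cat >> h.py <<'E'
from scipy.spatial.transform import Rotation as Ro
def tri(c1,p1,c2,p2):
    (o1,d1),(o2,d2)=ray(c1,*p1),ray(c2,*p2); s=np.linalg.lstsq(np.c_[d1,-d2],o2-o1,rcond=None)[0]
    return (o1+s[0]*d1+o2+s[1]*d2)/2, np.linalg.norm(o1+s[0]*d1-o2-s[1]*d2)
def rel(p,yaw_y=None):
    o=get_obs(); R=Ro.from_quat(np.roll(o['tool_rot'],-1)); out=R.inv().apply(np.array(p)-o['eef_pos'])
    y=R.as_matrix()[:,1]; a=np.degrees(np.arctan2(y[1],y[0]))
    print('shift',out.round(4),'tooly yaw',a.round(1), 'turn',None if yaw_y is None else -(yaw_y-a))
E
python3 - <<'E'
from h import *
a=load('t0');b=load('s0')
print('handle',tri(a,(327.9,171.9),b,(221.4,226.5)),onz(a,327.9,171.9,.172),onz(b,221.4,226.5,.172))
print('pump',tri(a,(284.6,176.4),b,(277.2,231.4)),onz(a,284.6,176.4,.149),onz(b,277.2,231.4,.149))
print('board top-view corners',[onz(a,265+u/8.667,150+v/8.667,.016).round(3)[:2] for u,v in((25,185),(45,432),(715,383),)])
rel([.5388,-.1358,.30],-11.7)
rel([.5388,-.1358,.144],-11.7)
E
```

```text
handle (array([ 0.53874941, -0.1368943 ,  0.16913664]), np.float64(0.0033258935874092206)) [ 0.5383198  -0.13823087  0.172     ] [ 0.54002992 -0.13462764  0.172     ]
pump (array([0.5236832 , 0.01563063, 0.14502463]), np.float64(0.004317512987428282)) [0.52291207 0.01355588 0.149     ] [0.52551464 0.01803425 0.149     ]
board top-view corners [array([0.572, 0.076]), array([0.46 , 0.064]), array([ 0.491, -0.232])]
shift [-0.5466 -0.5746 -0.0686] tooly yaw 65.5 turn 77.19151219686708
shift [-0.5466 -0.5744  0.0874] tooly yaw 65.5 turn 77.19151219686708
```

Call:
{"fn": "arm_command", "kwargs": {
  "commands": [-0.547, -0.574, -0.069, 0, 0, 77.2, 1, -0.547, -0.574, -0.069, 0, 0, 77.2, 1, -0.547, -0.574, -0.069, 0, 0, 77.2, 1, -0.547, -0.574, -0.069, 0, 0, 77.2, 1, -0.547, -0.574, -0.069, 0, 0, 77.2, 1, -0.547, -0.574, -0.069, 0, 0, 77.2, 1, -0.547, -0.574, -0.069, 0, 0, 77.2, 1, -0.547, -0.574, -0.069, 0, 0, 77.2, 1]
}}

```text
t: 0.9
eef_pos: [0.4106, 0.2355, 0.266]
tool_rot: [-0.0, 0.729, 0.684, -0.0]
contact_force: [1.1, 0.4, -0.2]
gripper_width: 0.999
grasp_force: 0.0
```

Run:
```python
from h import *
rel([.539,-.1364,.30],-11.7)
```

```text
shift [-0.3631  0.1516 -0.0341] tooly yaw -3.6 turn 8.086349220944992
```

Call:
{"fn": "arm_command", "kwargs": {
  "commands": [-0.363, 0.152, -0.034, 0, 0, 8.1, 1, -0.363, 0.152, -0.034, 0, 0, 8.1, 1, -0.363, 0.152, -0.034, 0, 0, 8.1, 1, -0.363, 0.152, -0.034, 0, 0, 8.1, 1, -0.363, 0.152, -0.034, 0, 0, 8.1, 1, -0.363, 0.152, -0.034, 0, 0, 8.1, 1, -0.363, 0.152, -0.034, 0, 0, 8.1, 1, -0.363, 0.152, -0.034, 0, 0, 8.1, 1]
}}

```text
t: 1.7
eef_pos: [0.5417, -0.1358, 0.3001]
tool_rot: [0.0, 0.774, 0.633, 0.0]
contact_force: [0.6, 0.5, 0.1]
gripper_width: 1.002
grasp_force: 0.0
```

Call:
{"fn": "arm_command", "kwargs": {
  "commands": [0, 0, 0, 0, 0, 0, 1, 0, 0, 0, 0, 0, 0, 1, 0, 0, 0, 0, 0, 0, 1]
}}

```text
t: 2.0
eef_pos: [0.5412, -0.132, 0.2994]
tool_rot: [-0.001, 0.773, 0.634, -0.0]
contact_force: [-1.0, 0.2, -0.5]
gripper_width: 1.0
grasp_force: 0.0
```

Run:
```python
from h import *
o=get_obs();print(o['q'].round(3),o['eef_pos'],o['torque'],o['joint_torque'][6])
rel([.539,-.1364,.144],-11.7)
c=snap('wrist','w0');print(c['camera_matrix'],c['pose'].round(4).tolist())
# fisheye -> world point of red blob at z=.172
m=cv2.inRange(cv2.cvtColor(c['img'],cv2.COLOR_RGB2HSV),(0,120,60),(8,255,255))
n,l,s,ce=cv2.connectedComponentsWithStats(m)
K=c['camera_matrix']
def fz(u,v,z):
    d=np.array([u-K[0,2],v-K[1,2]]);r=np.hypot(*d);t=r/K[0,0];d=np.r_[d/r*np.sin(t),np.cos(t)]
    w=c['pose'][:3,:3]@d;return c['pose'][:3,3]+w*(z-c['pose'][2,3])/w[2]
for i in range(1,n):
    if s[i][4]>100:
        r=cv2.minAreaRect(np.argwhere(l==i)[:,::-1].astype(np.float32)); P=np.array([fz(*p,.172) for p in cv2.boxPoints(r)])
        print(ce[i],s[i],fz(*ce[i],.168).round(4),P.round(4).tolist())
```

```text
[-0.445  0.257  0.702  1.792 -0.181  1.159  0.117] [ 0.54123806 -0.13203232  0.29941091] [ 0.04027316  0.04447198 -0.00946335] 0.0030413678905460984
shift [-0.0048 -0.0011  0.1554] tooly yaw -11.3 turn 0.4260812262998144
[[325.1922621    0.         284.24279765]
 [  0.         325.1922621  208.53719443]
 [  0.           0.           1.        ]] [[0.9807, -0.1848, -0.0641, 0.5594], [-0.1956, -0.9273, -0.3192, -0.0504], [-0.0004, 0.3255, -0.9455, 0.4415], [0.0, 0.0, 0.0, 1.0]]
[282.29422492 197.37507599] [ 273  151   20  100 1645] [ 0.5412 -0.1322  0.168 ] [[0.5419, -0.0897, 0.172], [0.5574, -0.0928, 0.172], [0.5403, -0.1824, 0.172], [0.5231, -0.179, 0.172]]
```

View pics/w0.png

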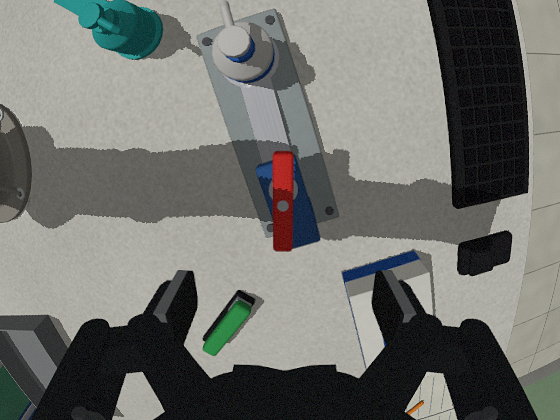

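The wrist view shows the bar at (283,200) with its button at (283,205), the fingers straddling it correctly, and the pump at (236,43).

Call:
{"fn": "arm_command", "kwargs": {
  "commands": [-0.004, 0, 0.05, 0, 0, 0.4, 1, -0.004, 0, 0.09, 0, 0, 0.4, 1, -0.004, 0, 0.125, 0, 0, 0.4, 1, -0.004, 0, 0.155, 0, 0, 0.4, 1, -0.004, 0, 0.155, 0, 0, 0.4, 1, -0.004, 0, 0.155, 0, 0, 0.4, 1]
}}

```text
t: 2.65
eef_pos: [0.5409, -0.1364, 0.1454]
tool_rot: [-0.0, 0.775, 0.632, -0.0]
contact_force: [0.2, -0.8, 0.4]
gripper_width: 0.999
grasp_force: 0.0
```

Call:
{"fn": "arm_command", "kwargs": {
  "commands": [0, 0, 0, 0, 0, 0, 0, 0, 0, 0, 0, 0, 0, 0, 0, 0, 0, 0, 0, 0, 0, 0, 0, 0, 0, 0, 0, 0, 0, 0, 0, 0, 0, 0, 0, 0, 0, 0, 0, 0, 0, 0, 0, 0, 0, 0, 0, 0, 0, 0, 0, 0, 0, 0, 0, 0],
  "force": 40
}}

```text
t: 3.45
eef_pos: [0.5386, -0.1368, 0.1453]
tool_rot: [-0.002, 0.776, 0.631, -0.001]
contact_force: [-10.0, 2.5, 12.0]
gripper_width: 0.204
grasp_force: 40.5
```

Run:
```python
from h import *
o=get_obs();print(o)
```

```text
{'t': 3.45, 'q': array([-0.34447487,  0.44331594,  0.62234705,  1.95300296, -0.33970251,
        0.85453378,  0.25447844]), 'joint_vel': array([ 0.00246553,  0.00244754,  0.00023998, -0.00036127,  0.000738  ,
        0.00081307,  0.00162115]), 'joint_torque': array([  0.47905046, -39.75323081,   7.76536882, -24.0667212 ,
        -0.40431431,  -2.90009804,  -0.12601036]), 'eef_pos': array([ 0.53856167, -0.13679465,  0.14534129]), 'tool_rot': array([-0.00228817,  0.77584556,  0.63091803, -0.00092975]), 'contact_force': array([-10.04679066,   2.53961966,  12.01161754]), 'torque': array([0.63236437, 1.88536561, 0.11455708]), 'grasp_force': 40.49647629261017, 'gripper_width': 0.20390926324254768}
```

Call:
{"fn": "arm_command", "kwargs": {
  "commands": [0, -0.0025, -0.001, 0, 0, 0, 0, 0, -0.0025, -0.001, 0, 0, 0, 0, 0, -0.0025, -0.001, 0, 0, 0, 0]
}}

```text
t: 3.75
eef_pos: [0.5385, -0.1368, 0.1455]
tool_rot: [0.0, 0.776, 0.631, -0.0]
contact_force: [5.1, -1.2, -8.3]
gripper_width: 0.198
grasp_force: 41.2
```

```bash
cat > s.py <<'E'
from h import *
o=get_obs();y=Ro.from_quat(np.roll(o['tool_rot'],-1)).as_matrix()[:,1]
print('t',o['t'],'q',o['q'].round(3),'yaw',np.degrees(np.arctan2(y[1],y[0])).round(2),'p',o['eef_pos'].round(4),'F',o['contact_force'].round(1),'M',o['torque'].round(3),'j7',o['joint_torque'][6].round(3),'w',round(o['gripper_width'],3))
E
python3 s.py
```

```text
t 3.75 q [-0.347  0.44   0.623  1.957 -0.338  0.848  0.252] yaw -11.75 p [ 0.5385 -0.1368  0.1455] F [ 5.1 -1.2 -8.3] M [-0.219 -0.733  0.123] j7 -0.11 w 0.198
```

Call:
{"fn": "arm_command", "kwargs": {
  "commands": [0, 0.0008, 0.0004, 0, 0, 6, 0, 0, 0.0008, 0.0004, 0, 0, 12, 0, 0, 0.0008, 0.0004, 0, 0, 18, 0, 0, 0.0008, 0.0004, 0, 0, 24, 0, 0, 0.0008, 0.0004, 0, 0, 30, 0, 0, 0.0008, 0.0004, 0, 0, 36, 0, 0, 0.0008, 0.0004, 0, 0, 42, 0, 0, 0.0008, 0.0004, 0, 0, 48, 0]
}}

```text
t: 4.55
eef_pos: [0.539, -0.1371, 0.1455]
tool_rot: [0.0, 0.966, 0.259, -0.0]
contact_force: [1.4, -1.2, -6.3]
gripper_width: 0.198
grasp_force: 41.7
```

```bash
python3 s.py
```

```text
t 4.55 q [-0.498  0.508  0.844  1.964 -0.489  0.885 -0.443] yaw -60.0 p [ 0.539  -0.1371  0.1455] F [ 1.4 -1.2 -6.3] M [-0.227 -0.219  0.249] j7 0.906 w 0.198
```

Call:
{"fn": "arm_command", "kwargs": {
  "commands": [0, 0, 0, 0, 0, 5, 0, 0, 0, 0, 0, 0, 10, 0, 0, 0, 0, 0, 0, 15, 0, 0, 0, 0, 0, 0, 20, 0, 0, 0, 0, 0, 0, 25, 0, 0, 0, 0, 0, 0, 30, 0, 0, 0, 0, 0, 0, 32, 0, 0, 0, 0, 0, 0, 34, 0]
}}

```text
t: 5.35
eef_pos: [0.5391, -0.1375, 0.1455]
tool_rot: [0.0, 0.999, -0.033, 0.0]
contact_force: [1.4, -4.1, -6.3]
gripper_width: 0.205
grasp_force: 41.6
```

```bash
python3 s.py
```

```text
t 5.35 q [-0.591  0.581  1.     1.968 -0.612  0.93  -0.916] yaw -93.82 p [ 0.5391 -0.1375  0.1455] F [ 1.4 -4.1 -6.3] M [-0.652 -0.445  0.219] j7 0.121 w 0.205
```

Call:
{"fn": "arm_command", "kwargs": {
  "commands": [0, 0, 0, 0, 0, 2, 0, 0, 0, 0, 0, 0, 4, 0, 0, 0, 0, 0, 0, 6, 0]
}}

```text
t: 5.65
eef_pos: [0.5391, -0.1376, 0.1455]
tool_rot: [0.0, 0.996, -0.086, 0.0]
contact_force: [1.7, -5.3, -7.4]
gripper_width: 0.206
grasp_force: 41.5
```

```bash
python3 s.py
```

```text
t 5.65 q [-0.605  0.596  1.027  1.969 -0.635  0.941 -0.999] yaw -99.89 p [ 0.5391 -0.1376  0.1455] F [ 1.7 -5.3 -7.4] M [-0.918 -0.444  0.224] j7 0.162 w 0.206
```

Call:
{"fn": "arm_command", "kwargs": {
  "commands": [0, 0.001, -0.0005, 0, 0, 5, 0, 0, 0.001, -0.0005, 0, 0, 10, 0, 0, 0.001, -0.0005, 0, 0, 14, 0, 0, 0.001, -0.0005, 0, 0, 18, 0, 0, 0.001, -0.0005, 0, 0, 20, 0, 0, 0.001, -0.0005, 0, 0, 22, 0, 0, 0.001, -0.0005, 0, 0, 24, 0]
}}

```text
t: 6.35
eef_pos: [0.539, -0.1379, 0.1456]
tool_rot: [0.0, 0.957, -0.291, -0.0]
contact_force: [3.9, -4.3, -10.8]
gripper_width: 0.205
grasp_force: 41.0
```

```bash
python3 s.py
```

```text
t 6.35 q [-0.655  0.662  1.13   1.971 -0.727  0.99  -1.33 ] yaw -123.84 p [ 0.539  -0.1379  0.1456] F [  3.9  -4.3 -10.8] M [-0.799 -0.757  0.247] j7 0.14 w 0.205
```

Call:
{"fn": "arm_command", "kwargs": {
  "commands": [0, 0, 0, 0, 0, 5, 0, 0, 0, 0, 0, 0, 10, 0, 0, 0, 0, 0, 0, 14, 0, 0, 0, 0, 0, 0, 18, 0, 0, 0, 0, 0, 0, 20, 0, 0, 0, 0, 0, 0, 22, 0, 0, 0, 0, 0, 0, 24, 0]
}}

```text
t: 7.05
eef_pos: [0.5388, -0.1381, 0.1456]
tool_rot: [0.0, 0.875, -0.484, -0.0]
contact_force: [2.6, -4.6, -10.5]
gripper_width: 0.201
grasp_force: 41.3
```

```bash
python3 s.py
```

```text
t 7.05 q [-0.693  0.737  1.227  1.973 -0.818  1.049 -1.665] yaw -147.85 p [ 0.5388 -0.1381  0.1456] F [  2.6  -4.6 -10.5] M [-0.962 -0.575  0.278] j7 0.11 w 0.201
```

Call:
{"fn": "arm_command", "kwargs": {
  "commands": [0.001, 0, 0.001, 0, 0, 3, 0, 0.001, 0, 0.001, 0, 0, 6, 0, 0.001, 0, 0.001, 0, 0, 8, 0, 0.001, 0, 0.001, 0, 0, 10, 0, 0.001, 0, 0.001, 0, 0, 12, 0]
}}

```text
t: 7.55
eef_pos: [0.5387, -0.1381, 0.1454]
tool_rot: [-0.001, 0.82, -0.572, -0.001]
contact_force: [-5.6, 1.5, 5.2]
gripper_width: 0.201
grasp_force: 43.5
```

```bash
python3 s.py
```

```text
t 7.55 q [-0.705  0.777  1.27   1.972 -0.861  1.085 -1.834] yaw -159.84 p [ 0.5387 -0.1381  0.1454] F [-5.6  1.5  5.2] M [0.266 0.857 0.277] j7 0.094 w 0.201
```

Call:
{"fn": "arm_command", "kwargs": {
  "commands": [0, 0, 0, 0, 0, 2, 0, 0, 0, 0, 0, 0, 4, 0, 0, 0, 0, 0, 0, 6, 0, 0, 0, 0, 0, 0, 8, 0, 0, 0, 0, 0, 0, 10, 0]
}}

```text
t: 8.05
eef_pos: [0.5386, -0.1382, 0.1454]
tool_rot: [-0.0, 0.767, -0.642, -0.001]
contact_force: [-5.8, 1.5, 6.1]
gripper_width: 0.205
grasp_force: 43.5
```

```bash
python3 s.py
```

```text
t 8.05 q [-0.715  0.81   1.305  1.973 -0.895  1.113 -1.977] yaw -169.84 p [ 0.5386 -0.1382  0.1454] F [-5.8  1.5  6.1] M [0.281 0.964 0.315] j7 0.082 w 0.205
```

Call:
{"fn": "arm_command", "kwargs": {
  "commands": [0, 0, -0.0005, 0, 0, 2, 0, 0, 0, -0.0005, 0, 0, 4, 0]
}}

```text
t: 8.25
eef_pos: [0.5385, -0.1382, 0.1455]
tool_rot: [-0.0, 0.744, -0.668, -0.001]
contact_force: [-6.3, 1.7, 2.7]
gripper_width: 0.204
grasp_force: 43.1
```

```bash
python3 s.py
```

```text
t 8.25 q [-0.719  0.824  1.319  1.973 -0.908  1.124 -2.036] yaw -173.86 p [ 0.5385 -0.1382  0.1455] F [-6.3  1.7  2.7] M [0.199 0.915 0.319] j7 0.094 w 0.204
```

Call:
{"fn": "arm_command", "kwargs": {
  "commands": [0, 0, 0, 0, 0, 2, 0, 0, 0, 0, 0, 0, 4, 0]
}}

```text
t: 8.45
eef_pos: [0.5385, -0.1382, 0.1455]
tool_rot: [-0.0, 0.72, -0.694, -0.001]
contact_force: [-5.7, 1.5, 2.3]
gripper_width: 0.207
grasp_force: 43.1
```

```bash
python3 s.py
```

```text
t 8.45 q [-0.722  0.836  1.332  1.973 -0.92   1.136 -2.095] yaw -177.87 p [ 0.5385 -0.1382  0.1455] F [-5.7  1.5  2.3] M [0.236 1.002 0.337] j7 0.079 w 0.207
```

Call:
{"fn": "arm_command", "kwargs": {
  "commands": [0, 0, 0, 0, 0, 0, 1, 0, 0, 0, 0, 0, 0, 1, 0, 0, 0, 0, 0, 0, 1, 0, 0, 0, 0, 0, 0, 1, 0, 0, 0, 0, 0, 0, 1, 0, 0, 0, 0, 0, 0, 1]
}}

```text
t: 9.05
eef_pos: [0.5396, -0.1388, 0.1456]
tool_rot: [-0.0, 0.721, -0.693, 0.0]
contact_force: [1.0, 0.6, -0.1]
gripper_width: 0.994
grasp_force: 0.0
```

```bash
python3 s.py
```

```text
t 9.05 q [-0.721  0.836  1.331  1.972 -0.921  1.133 -2.094] yaw -177.76 p [ 0.5396 -0.1388  0.1456] F [ 1.   0.6 -0.1] M [-0.056 -0.007 -0.018] j7 0.001 w 0.994
```

Call:
{"fn": "arm_command", "kwargs": {
  "commands": [0, 0, -0.05, 0, 0, 0, 1, 0, 0, -0.1, 0, 0, 0, 1, 0, 0, -0.12, 0, 0, -8, 1, 0, 0, -0.12, 0, 0, -16, 1, 0, 0, -0.12, 0, 0, -24, 1, 0, 0, -0.12, 0, 0, -32, 1, 0, 0, -0.12, 0, 0, -40, 1, 0, 0, -0.12, 0, 0, -48, 1]
}}

```text
t: 9.85
eef_pos: [0.5393, -0.1389, 0.2656]
tool_rot: [-0.0, 0.941, -0.338, 0.0]
contact_force: [-0.5, -0.7, -0.9]
gripper_width: 1.0
grasp_force: 0.0
```

Call:
{"fn": "arm_command", "kwargs": {
  "commands": [0, 0, 0, 0, 0, -8, 0, 0, 0, 0, 0, 0, -16, 0, 0, 0, 0, 0, 0, -24, 0, 0, 0, 0, 0, 0, -32, 0, 0, 0, 0, 0, 0, -40, 0, 0, 0, 0, 0, 0, -48, 0, 0, 0, 0, 0, 0, -48, 0, 0, 0, 0, 0, 0, -48, 0]
}}

```text
t: 10.65
eef_pos: [0.5393, -0.139, 0.2656]
tool_rot: [-0.0, 0.998, 0.07, 0.0]
contact_force: [-0.0, 0.2, 0.2]
gripper_width: -0.004
grasp_force: 0.0
```

```bash
python3 s.py
python3 - <<'E'
from h import *
snap('wrist','w1'); snap('scene','s1')
rel([.524,.0158,.25])
E
```

```text
t 10.65 q [-0.645  0.381  1.025  1.847 -0.362  1.116 -0.92 ] yaw -82.0 p [ 0.5393 -0.139   0.2656] F [-0.   0.2  0.2] M [ 0.014  0.016 -0.028] j7 0.143 w -0.004
shift [ 0.0064 -0.1553  0.0155] tooly yaw -81.9 turn None
```

View pics/w1.png

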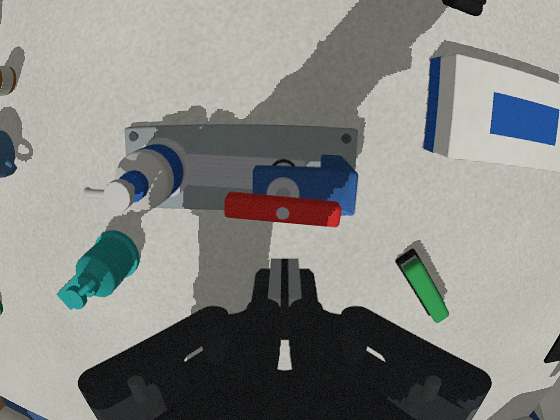

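The pump head is at wrist (120,193). The dispenser is still upright and aligned on its board, and the handle is free at (283,210).

Run:
```python
from h import *
def fz(c,u,v,z):
    K=c['camera_matrix'];d=np.array([u-K[0,2],v-K[1,2]]);r=np.hypot(*d);t=r/K[0,0];d=np.r_[d/r*np.sin(t),np.cos(t)]
    w=c['pose'][:3,:3]@d;return c['pose'][:3,3]+w*(z-c['pose'][2,3])/w[2]
print(fz(load('w0'),236,43,.149),fz(load('w1'),120,193,.149), 'handle',fz(load('w1'),282.5,213,.172))
```

```text
[0.52808421 0.01049014 0.149     ] [0.53021969 0.00883348 0.149     ] handle [ 0.54016333 -0.13847372  0.172     ]
```

Call:
{"fn": "arm_command", "kwargs": {
  "commands": [0.008, -0.04, 0, 0, 0, 0, 0, 0.008, -0.08, 0, 0, 0, 0, 0, 0.008, -0.12, 0, 0, 0, 0, 0, 0.008, -0.151, 0, 0, 0, 0, 0, 0.008, -0.151, 0.03, 0, 0, 0, 0, 0.008, -0.151, 0.03, 0, 0, 0, 0, 0.008, -0.151, 0.03, 0, 0, 0, 0]
}}

```text
t: 11.45
eef_pos: [0.5255, 0.0109, 0.2357]
tool_rot: [0.001, 0.998, 0.071, -0.001]
contact_force: [0.1, -0.8, 0.7]
gripper_width: -0.002
grasp_force: 0.0
```

```bash
python3 s.py
python3 - <<'E'
from h import *
c=snap('wrist','w2'); cv2.imwrite('pics/w2c.png',cv2.resize(c['img'][110:310,150:420],(800,592),interpolation=2)[:,:,::-1])
E
```

```text
t 11.45 q [-0.957  0.352  1.032  1.951 -0.35   1.033 -1.198] yaw -81.91 p [0.5255 0.0109 0.2357] F [ 0.1 -0.8  0.7] M [-0.069 -0.046 -0.02 ] j7 0.028 w -0.002
```

View pics/w2c.png

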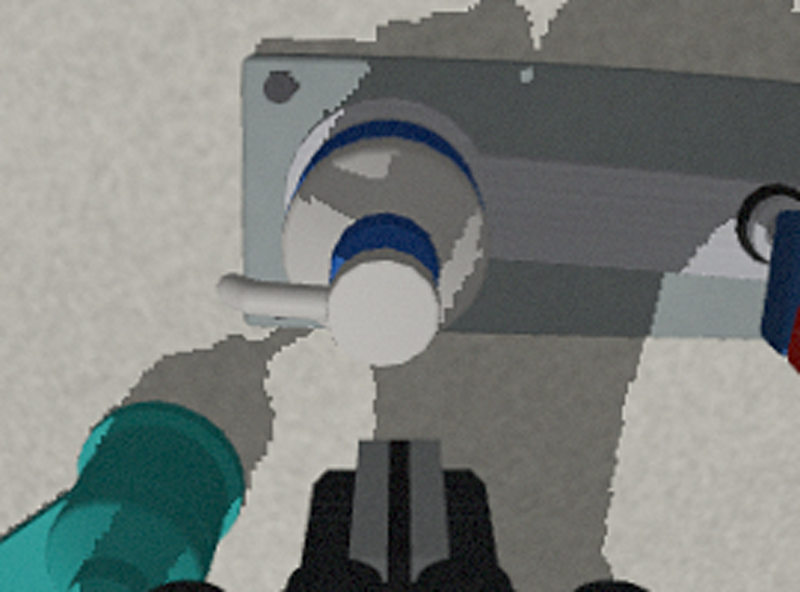

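The head's centre is at crop (385,313), which is wrist (279.9,215.7). The foot sits on the strip at right.

Run:
```python
from h import *
c=load('w2');K=c['camera_matrix'];d=np.array([279.9-K[0,2],215.7-K[1,2]]);r=np.hypot(*d);t=r/K[0,0];d=np.r_[d/r*np.sin(t),np.cos(t)]
w=c['pose'][:3,:3]@d
for z in(.145,.149,.153): p=c['pose'][:3,3]+w*(z-c['pose'][2,3])/w[2];print(p);
rel([*(c['pose'][:3,3]+w*(.149-c['pose'][2,3])/w[2])[:2],.152])
```

```text
[0.5247727  0.01297986 0.145     ]
[0.52624306 0.01314041 0.149     ]
[0.52771343 0.01330095 0.153     ]
shift [ 0.0006 -0.0027  0.0843] tooly yaw -81.9 turn None
```

Call:
{"fn": "arm_command", "kwargs": {
  "commands": [0, -0.0025, 0.04, 0, 0, 0, 0, 0, -0.0025, 0.07, 0, 0, 0, 0, 0, -0.0025, 0.085, 0, 0, 0, 0, 0, -0.0025, 0.089, 0, 0, 0, 0, 0, -0.0025, 0.092, 0, 0, 0, 0, 0, -0.0025, 0.095, 0, 0, 0, 0, 0, -0.0025, 0.095, 0, 0, 0, 0]
}}

```text
t: 12.2
eef_pos: [0.5257, 0.0133, 0.1417]
tool_rot: [0.0, 0.997, 0.071, 0.0]
contact_force: [-4.1, -2.8, 5.6]
gripper_width: 0.001
grasp_force: 2.9
```

```bash
python3 s.py
```

```text
t 12.2 q [-0.836  0.482  0.902  2.038 -0.503  0.855 -1.076] yaw -81.83 p [0.5257 0.0133 0.1417] F [-4.1 -2.8  5.6] M [-0.451  0.982  0.043] j7 0.037 w 0.001
```

Call:
{"fn": "arm_command", "kwargs": {
  "commands": [0, 0, 0.001, 0, 0, 0, 0, 0, 0, 0.002, 0, 0, 0, 0, 0, 0, 0.002, 0, 0, 0, 0]
}}

```text
t: 12.5
eef_pos: [0.5256, 0.0133, 0.1399]
tool_rot: [-0.0, 0.997, 0.071, 0.0]
contact_force: [-4.5, -2.2, 7.2]
gripper_width: 0.002
grasp_force: 3.2
```

Call:
{"fn": "arm_command", "kwargs": {
  "commands": [0, 0, 0.001, 0, 0, 0, 0, 0, 0, 0.001, 0, 0, 0, 0]
}}

```text
t: 12.7
eef_pos: [0.5257, 0.0133, 0.139]
tool_rot: [-0.0, 0.997, 0.071, 0.0]
contact_force: [-4.7, -2.3, 7.7]
gripper_width: 0.001
grasp_force: 3.4
```

```bash
python3 s.py
```

```text
t 12.7 q [-0.833  0.486  0.898  2.04  -0.508  0.85  -1.072] yaw -81.82 p [0.5257 0.0133 0.139 ] F [-4.7 -2.3  7.7] M [-0.504  0.989  0.033] j7 0.013 w 0.001
```

Call:
{"fn": "arm_command", "kwargs": {
  "commands": [0, 0, 0.001, 0, 0, 0, 0, 0, 0, 0.001, 0, 0, 0, 0]
}}

```text
t: 12.9
eef_pos: [0.5257, 0.0133, 0.138]
tool_rot: [-0.0, 0.997, 0.071, 0.0]
contact_force: [-5.0, -2.0, 6.7]
gripper_width: -0.003
grasp_force: 3.6
```

Call:
{"fn": "arm_command", "kwargs": {
  "commands": [0, 0, 0.001, 0, 0, 0, 0, 0, 0, 0.001, 0, 0, 0, 0]
}}

```text
t: 13.1
eef_pos: [0.5257, 0.0133, 0.1371]
tool_rot: [-0.0, 0.997, 0.071, 0.0]
contact_force: [-5.8, -1.7, 8.1]
gripper_width: 0.001
grasp_force: 4.2
```

Call:
{"fn": "arm_command", "kwargs": {
  "commands": [0, 0, 0.001, 0, 0, 0, 0, 0, 0, 0.001, 0, 0, 0, 0]
}}

```text
t: 13.3
eef_pos: [0.5259, 0.0133, 0.137]
tool_rot: [-0.001, 0.997, 0.071, 0.001]
contact_force: [-8.3, -2.1, 18.8]
gripper_width: 0.001
grasp_force: 9.6
```

The pump is on its stop: z holds at 0.137 and the force jumped to 19 N. Next I'll hold briefly, rise and back away.

Call:
{"fn": "arm_command", "kwargs": {
  "commands": [0, 0, 0.0003, 0, 0, 0, 0, 0, 0, 0.0003, 0, 0, 0, 0, 0, 0, -0.004, 0, 0, 0, 0, 0, 0, -0.009, 0, 0, 0, 0, 0, 0, -0.014, 0, 0, 0, 0, 0, 0, -0.03, 0, 0, 0, 0, 0, 0, -0.07, 0, 0, 0, 0, 0, 0, -0.12, 0, 0, 0, 0]
}}

```text
t: 14.1
eef_pos: [0.5248, 0.0144, 0.2558]
tool_rot: [0.0, 0.997, 0.072, -0.001]
contact_force: [1.0, 1.3, 2.1]
gripper_width: -0.001
grasp_force: 0.0
```

Call:
{"fn": "arm_command", "kwargs": {
  "commands": [0, -0.03, -0.03, 0, 0, 0, 0, 0, -0.08, -0.03, 0, 0, 0, 0, 0, -0.13, -0.03, 0, 0, 0, 0, 0, -0.18, -0.03, 0, 0, 0, 0, 0, -0.2, -0.03, 0, 0, 0, 0, 0, -0.2, -0.03, 0, 0, 0, 0]
}}

```text
t: 14.7
eef_pos: [0.4962, 0.2167, 0.2852]
tool_rot: [-0.0, 0.997, 0.075, 0.001]
contact_force: [-0.0, -0.0, -0.0]
gripper_width: -0.001
grasp_force: 0.0
```

```bash
python3 s.py
python3 - <<'E'
from h import *
a=snap('top','t2');b=snap('scene','s2')
cv2.imwrite('pics/end.png',np.hstack([cv2.resize(b['img'][160:300,130:317],(400,300)),cv2.resize(a['img'][130:220,250:370],(400,300))])[:,:,::-1])
E
```

```text
t 14.7 q [-1.363  0.321  1.056  1.858 -0.308  1.138 -1.617] yaw -81.36 p [0.4962 0.2167 0.2852] F [-0. -0. -0.] M [-0.008  0.04   0.03 ] j7 -0.302 w -0.001
```

View pics/end.png

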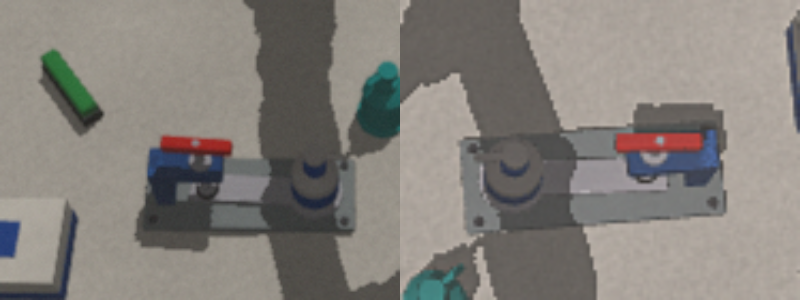

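The dispenser is upright (left crop (315,180)) with the foot down on the strip, and the neighbouring things are unmoved. I'm handing in.

```bash
python3 -c "from station import hand_in; print(hand_in())"
```

```text
the job is handed in; nothing more can be done
None
```

I turned the clamp handle clockwise about 2.9 rad, to about 0.12 N m above its free-turning torque. I then pressed the pump to its stop and let it up, and handed the job in with the dispenser upright and clamped at about 15 s; the result is not known yet.

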